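# Hang the slide rack on the spring balance

## Robot

A 6-joint arm with a two-finger parallel gripper is mounted at the origin on the work surface. World frame = base frame: x ahead of the robot, y to its left, z up, the work surface at z = 0. Lengths are in mm, angles in degrees, forces in N, time in s.
With the tool pointing down it reaches from about 350 to 850 mm from the base axis. Payload 8.1 kg.
Tool frame: the origin (TCP) lies between the finger pads; the fingertips stand 14 mm ahead of it and the grasp point (between the pads) lies 5 mm behind it; z points along the fingers, x is the direction in which the jaws open and shut, and the axes are right-handed (so a half turn about z gives the same grasp; the last joint's range is limited). The gripper opens to 85 mm and grips with 20 to 120 N. Pads are 22 mm wide; open, the fingers measure 114 mm over their backs; the gripper's body (76 mm by 85 mm) begins 54 mm behind the grasp point. The pads swing forward as they close: fully open they stand 13 mm farther back than shut.
Start: joints at [62.716, 7.471, 85.268, -0, 87.261, -4.893], TCP at [228.536, 554.776, 245.292] pointing down, gripper open.
Joint ranges: [-169.43, 169.43], [-51.17, 129.36], [1.28, 143.12], [-76.62, 256.62], [0, 156.53], [-152.29, 152.29]. Speed limits (degrees/s): [136.94, 136.94, 159.86, 180, 180, 180].

## Interface

Orientations are given as [roll, pitch, yaw] about the fixed x, y, z axes, in that order (R = Rz(yaw) Ry(pitch) Rx(roll)).
In Python, from bench import r, vision, job gives the robot as it stands.
- The arm moves only by the tool send_rows, never from a script. Its arguments are lists of equal length, an entry for each row: "dp": the shift along the world's x, y, z in mm, a list of three; "rot": the turn, a rotation vector about the world's x, y, z in rad, a list of three. In form: {"dp": [[tx, ty, tz], ...], "rot": [[wx, wy, wz], ...]}. A call has 1 to 5 rows; each row is the pose to reach, as a shift and turn from the pose commanded when the call began; what a row does not reach only later rows make up. A row lasts 1/8 s, in which the tool goes at most 62.5 mm and 10.7 degrees, less where a joint would pass 70% of its speed; a pose out of reach is approached as far as the arm can. A call with a gripper value outside its range is refused whole. "jaw" is the finger opening in mm, from 0 to 85.4, set as the call begins (left out, the last holds). The fingers move at their own pace and stop on an object; "force" is the grip in N (left out, the last holds). Time passes only in rows, so rows that repeat a pose let the fingers close. It gives the time, the measured TCP pose, the force and the opening at its end, in the units of the state.
- r.sense(): the state, without advancing time (a new reading comes with each control period).
- vision.snapshot(name): name is "scene" or "side" or "wrist"; returns a dict with "pixels" (384x512x3 uint8, red, green, blue), "depth" (384x512 float32, mm along the optical axis (not along the pixel's ray), 0 where there is no reading), "intrinsics" (3x3 intrinsics, pixels), "world_from_camera" (4x4, takes a point from camera to world coordinates); the wrist camera has in their place "T_tool_cam" (4x4, takes a point from camera to tool coordinates, whose origin is the TCP and whose axes are the tool frame's). Camera axes: x right, y down, z forward; pixel columns grow to the right and rows downward; lengths in mm; the calibration is good to about 2 mm. A picture is of the moment at which its call begins: read the wrist's pose just before it.
- job.hand_in(): hands the job in, once; it reports no verdict.
The state is a dict: "time": time; "joint_pos": joint angles; "qd": joint speeds; "joint_efforts": joint torques, N m; "tool_pos": TCP position; "tcp_rot": TCP orientation; "ft_force": force on the tool from outside, world axes, zero at the start; "wrist_torque": the same for the moment, N m; "finger_gap": finger opening in mm.
Only numpy, scipy, OpenCV 4.12 (cv2) and the standard library are available. Lean on these libraries where they do the work, as an engineer would, in place of code of your own. Each camera call takes 0.05 s, during which the arm holds its last target.

## Task

Weigh the loaded slide rack: lift it out of the drip tray and hang it by the peak of its handle in the notch of the spring balance's hook. The rack's weight is not known, so keep hold and ease it down slowly with the hook until the spring carries the whole weight, then let go so gently that the hook neither drops nor springs up, and leave it hanging still. Do not ram the balance or push the hook down hard, and do not disturb the bottle, the flask or the tip box.

Things in the scene. Friction and masses are not known exactly. Their poses are not given: they have to be found in the camera images.
- rack: Steel basket of glass slides, 70 (x) x 84 (y) x 36 mm high, with a tall handle. Origin: centre of the underside, z up. Handle: flat frame in the y-z plane at x=0, 8 mm thick, with a gabled opening 40 mm wide (y), from 37 mm up to the inner peak at 131 mm (eaves 16 mm lower). Same after a half turn about z. Mass unknown, 0.20 to 0.93 kg, centred below the tab.
- rack_peak (a point): The inner peak of the rack's handle (under the tab, 131 mm above the rack's underside), which hangs in the hook's notch. Axes as the rack's.
- rack_tab (a point): Middle of the blue grip tab that stands on the handle, 162 mm above the rack's underside: 10 mm (x) x 24 mm (y), from 137 to 179 mm high, to be pinched from above. Axes as the rack's.
- tray: Fixed white drip tray, 150 x 150 x 14 mm, 4 mm thick floor, in which the rack stands at the start. Origin: centre of its underside.
- scale: Spring balance, fixed: white base 190 x 100 x 14 mm, round black column with a steel rod (axis 85 mm along +x from the origin, top 288 mm high), a white graduated plate beside the rod at +y. A blue block with the hook slides on the rod. Origin: on the bench, straight below the hook's notch; z up. The hook points along the balance's -x, away from the column.
- hook_notch (a point): Lowest point of the hook's upper side, where the handle hangs: 235 mm above the bench unloaded; sinks with the hook. Axes as the balance's. The hook is dark wire 8 mm thick in the balance's x-z plane: from the notch it rises 10 mm over 25 mm towards the column, then runs level to the blue block (front 68 mm from the notch); the other way it rises 10 mm over 20 mm, then steeply to the tip.
- hook_tip (a point): The top of the hook's free end, 30 mm from the notch along the balance's -x and 28 mm above the notch (the rounded end reaches up to that height). It moves with the hook.
- hook (a joint): How far the sprung hook has sunk, m: 0 unloaded, 0.065 at its bottom stop. It is lightly damped and starts to move at about 0.5 N, then sinks 5.6 mm for each further newton, so the rack alone brings it to 8 to 48 mm.
- bottle: Bystander: amber bottle 52 mm in diameter, 100 mm tall, standing. Origin: centre of its underside.
- flask: Bystander: flat pale pink culture flask lying on the bench, about 98 x 55 x 30 mm. Origin: near the centre of its underside.
- tipbox: Bystander: grey box with an orange lid, 77 x 62 x 54 mm. Origin: centre of its underside.
Mind the look-alikes: they are no part of the job. What is meant by the rack is not orange, and is the smaller of those in its own colour. Several things have the shape of the tray; the one meant has the colours described above.

How it is judged:
By the outcome, as a careful person would: the job done as asked, in the order asked, and still so for the second after the job is handed in, with the robot touching nothing.
It also fails if it takes over 69 s, if anything falls off the work surface, if the arm or the gripper's body presses on something with over 40 N, if the wrist force passes 120 N, or if a joint passes its speed limit or range.

## Working session

There is one attempt and no reset: what is moved stays moved. The work goes in short steps, Python scripts to look and compute and a tool call to move; the robot and the scene stay as the last step left them, time stands still between calls to the robot, and variables do not carry over. Pictures are saved under pics/ and viewed, and the job is handed in when it is done.

Besides the shell and the picture viewer there is one more tool, called after "Request:" as name(argument=value, ...), one argument or row to a line, values as JSON. send_rows: Moves the arm, as the interface text tells. Its arguments: {"type":"object","properties":{"dp":{"type":"array"},"rot":{"type":"array"},"jaw":{"type":"number"},"force":{"type":"number"}},"required":["dp","rot"]}

```bash
ls; mkdir -p pics; cat > h.py <<'E'
import numpy as np, cv2
from bench import r, vision, job
def snap(n,tag):
    s=vision.snapshot(n); cv2.imwrite(f'pics/{tag}.png',s['pixels'][:,:,::-1]); np.savez(f'pics/{tag}.npz',**{k:np.array(v) for k,v in s.items()}); return s
def cloud(s,T=None):
    K=np.array(s['intrinsics']);d=np.array(s['depth']);v,u=np.mgrid[0:d.shape[0],0:d.shape[1]]
    P=np.stack([(u-K[0,2])/K[0,0]*d,(v-K[1,2])/K[1,1]*d,d],-1)
    T=np.array(s['world_from_camera']) if T is None else T
    return P@T[:3,:3].T+T[:3,3]
E
python3 - <<'E'
from h import *
print(r.sense())
for n in ['scene','side','wrist']: 
    s=snap(n,n+'0')
    print(n,s['intrinsics'],s.get('world_from_camera'),s.get('T_tool_cam'))
E
```

```text
pics
{'time': 0.0, 'joint_pos': array([ 6.27132456e+01,  7.51408677e+00,  8.53300925e+01, -3.00070281e-04,
        8.72614044e+01, -4.89491155e+00]), 'qd': array([ 0.04641461, -0.01875435, -0.05684253,  0.05851069,  0.09045751,
        0.04676344]), 'joint_efforts': array([ 1.06968713e-03, -5.69396603e+01, -5.00550771e+01, -5.96934069e-05,
        1.47410732e-02, -1.22252118e-05]), 'tool_pos': array([228.31962841, 554.29029973, 244.24726097]), 'tcp_rot': array([-1.79991289e+02,  1.05224164e-01,  6.76081797e+01]), 'ft_force': array([-0.11942137,  0.21781752,  0.11560322]), 'wrist_torque': array([-0.00334597,  0.03039517, -0.05333144]), 'finger_gap': 85.5394137238954}
scene [[393.71788418   0.         251.60618274]
 [  0.         393.71788418 189.5243215 ]
 [  0.           0.           1.        ]] [[ 3.73220753e-02  7.72107594e-01 -6.34394929e-01  1.26152654e+03]
 [ 9.99111950e-01 -4.12537320e-02  8.56975897e-03 -1.06800254e+02]
 [-1.95543824e-02 -6.34151396e-01 -7.72961599e-01  1.02623066e+03]
 [ 0.00000000e+00  0.00000000e+00  0.00000000e+00  1.00000000e+00]] None
side [[346.72596272   0.         258.83046319]
 [  0.         346.72596272 192.1099585 ]
 [  0.           0.           1.        ]] [[ 9.80780511e-01 -1.29737507e-01  1.45731836e-01  4.49107518e+02]
 [-1.94685079e-01 -6.01201699e-01  7.75018862e-01 -8.59390362e+02]
 [-1.29347873e-02 -7.88495210e-01 -6.14904866e-01  7.81298180e+02]
 [ 0.00000000e+00  0.00000000e+00  0.00000000e+00  1.00000000e+00]] None
wrist [[319.96757983   0.         250.90528436]
 [  0.         319.96757983 193.42943844]
 [  0.           0.           1.        ]] None [[ 9.99999878e-01  4.23971946e-04 -2.54658735e-04  5.32240358e-01]
 [-3.42169839e-04  9.64868420e-01  2.62733355e-01 -6.66012970e+01]
 [ 3.57103743e-04 -2.62733235e-01  9.64868447e-01 -1.28487742e+02]
 [ 0.00000000e+00  0.00000000e+00  0.00000000e+00  1.00000000e+00]]
```

View pics/scene0.png

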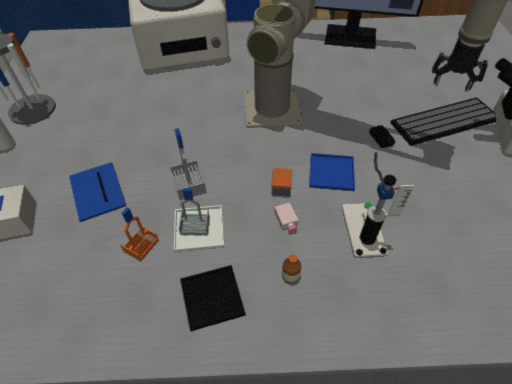

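View pics/side0.png

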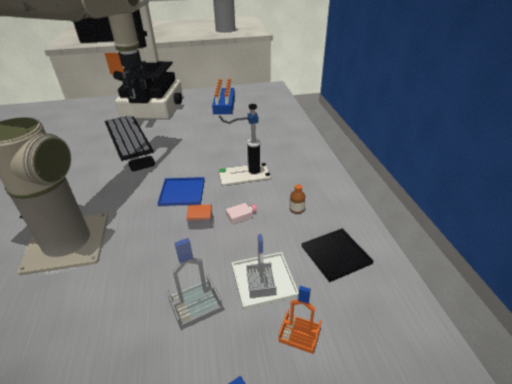

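View pics/wrist0.png

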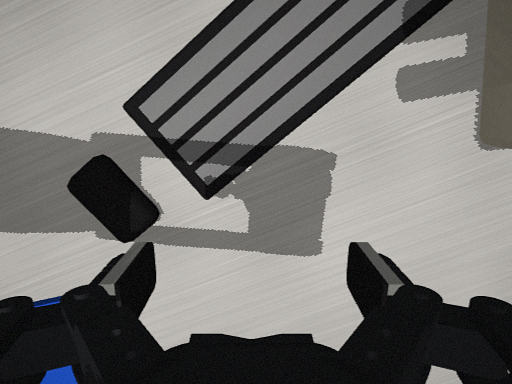

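The scene view shows the steel rack at (194,222) in the white tray, with the larger steel one at (186,175) and the orange one at (140,240). The balance is at (375,225), with its hook pointing up-image (towards -x) and its tip near (377,155). I'll measure these next.

```bash
python3 - <<'E'
import numpy as np,cv2
from h import cloud
for n,boxes in {'scene':{'tray':(165,180,235,255),'scale':(335,140,420,262)},'side':{'tray':(222,225,305,310),'scale':(205,95,285,190)}}.items():
    s=dict(np.load(f'pics/{n}0.npz')); C=cloud(s); img=s['pixels']; hsv=cv2.cvtColor(img,cv2.COLOR_RGB2HSV)
    cv2.imwrite(f'pics/{n}_c.png',np.hstack([cv2.resize(img[b[1]:b[3],b[0]:b[2],::-1],(400,500)) for b in boxes.values()]))
    for k,b in boxes.items():
        m=np.zeros(img.shape[:2],bool); m[b[1]:b[3],b[0]:b[2]]=1
        blue=m&(hsv[...,0]>100)&(hsv[...,0]<130)&(hsv[...,1]>120)&(s['depth']>0)
        P=C[blue&(C[...,2]>60)]
        print(n,k,'blue',len(P),P.min(0).round(),P.max(0).round(),np.median(P,0).round(1))
        P=C[m&(s['depth']>0)]
        for lo,hi in [(-10,5),(8,22),(25,45),(45,100),(100,140),(140,185),(185,225),(225,245),(245,270),(270,330)]:
            Q=P[(P[:,2]>lo)&(P[:,2]<hi)]
            if len(Q): print('  z',lo,hi,len(Q),np.percentile(Q,1,0).round(),np.percentile(Q,99,0).round(),Q.mean(0).round(1))
E
```

```text
scene tray blue 92 [ 553. -290.  144.] [ 567. -267.  187.] [ 564.  -277.7  171.4]
  z -10 5 2800 [ 370. -385.   -3.] [ 662. -156.    5.] [ 516.9 -256.3    2. ]
  z 8 22 823 [ 378. -344.    8.] [ 648. -189.   22.] [ 561.7 -270.8   13.6]
  z 25 45 394 [ 398. -339.   25.] [ 596. -237.   44.] [ 526.3 -284.1   33.2]
  z 45 100 132 [ 414. -336.   45.] [ 568. -251.   95.] [ 492.9 -287.2   59.6]
  z 100 140 81 [ 555. -306.  100.] [ 567. -253.  139.] [ 561.9 -278.   123.8]
  z 140 185 97 [ 554. -290.  141.] [ 567. -266.  185.] [ 563.1 -277.7  166.7]
  z 185 225 10 [ 556. -290.  185.] [ 564. -269.  187.] [ 561.1 -281.   185.8]
scene scale blue 177 [623. 219.  65.] [664. 257. 289.] [653.4 234.3 249.5]
  z -10 5 6443 [209. 151.  -3.] [708. 502.   5.] [465.9 328.1   1.5]
  z 8 22 1559 [231. 190.   8.] [695. 506.  21.] [552.1 246.   15.2]
  z 25 45 110 [233. 219.  25.] [664. 426.  44.] [472.6 307.5  32.3]
  z 45 100 196 [633. 218.  46.] [664. 261.  99.] [655.2 232.9  72.4]
  z 100 140 149 [633. 218. 100.] [664. 275. 139.] [655.3 233.5 119.6]
  z 140 185 375 [618. 218. 141.] [664. 303. 184.] [645. 
[... 992 characters left out ...]
-10 5 5703 [455. 143.  -4.] [ 908. 1021.    4.] [6.541e+02 5.359e+02 4.000e-01]
  z 8 22 725 [503. 188.   9.] [689. 830.  21.] [588.6 275.5  14.3]
  z 25 45 136 [530. 215.  25.] [656. 951.  45.] [605.5 569.2  34.8]
  z 45 100 380 [532. 215.  45.] [657. 928.  99.] [604.4 593.8  64.2]
  z 100 140 121 [563. 216. 101.] [658. 814. 139.] [631.5 238.2 119.2]
  z 140 185 112 [612. 216. 140.] [659. 261. 183.] [635.7 234.3 151.9]
  z 185 225 38 [630. 230. 185.] [642. 242. 221.] [635.9 235.6 203.2]
  z 225 245 102 [534. 221. 227.] [651. 243. 245.] [601.5 232.3 238. ]
  z 245 270 93 [521. 222. 245.] [652. 286. 269.] [616.2 235.3 254. ]
  z 270 330 56 [622. 226. 270.] [650. 250. 290.] [636.2 235.5 284. ]
```

```bash
ls pics
```

```text
scene0.npz
scene0.png
scene_c.png
side0.npz
side0.png
side_c.png
wrist0.npz
wrist0.png
```

View pics/scene_c.png

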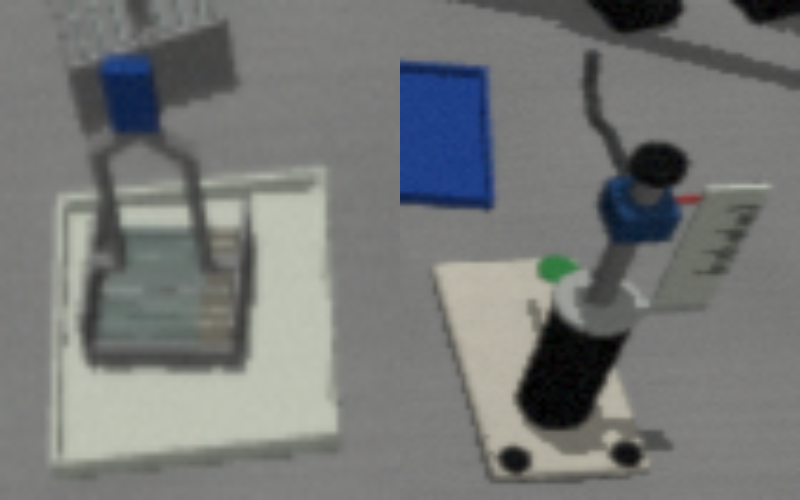

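View pics/side_c.png

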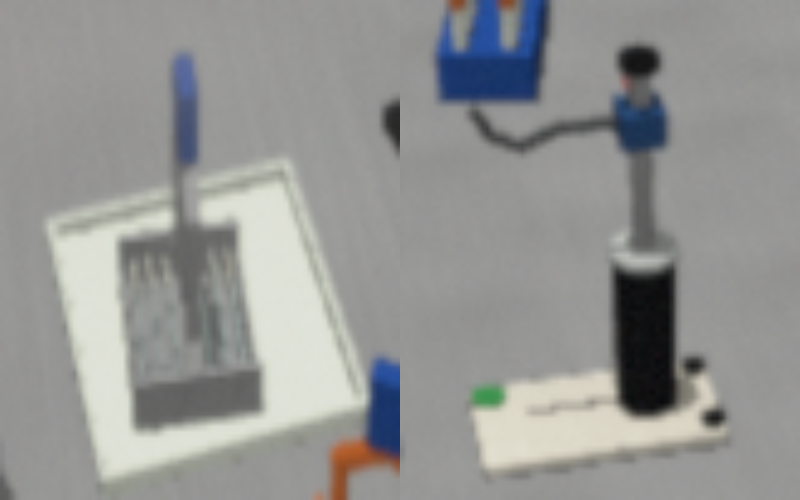

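```bash
python3 - <<'E'
import numpy as np,cv2
from h import cloud
def pca(P):
    c=P.mean(0); w,v=np.linalg.eigh(np.cov((P-c).T)); d=v[:,1]; return c.round(1), round(np.degrees(np.arctan2(d[1],d[0]))%180,1)
for n in ['scene','side']:
    s=dict(np.load(f'pics/{n}0.npz')); C=cloud(s); img=s['pixels'];hsv=cv2.cvtColor(img,cv2.COLOR_RGB2HSV)
    ok=s['depth']>0
    def sel(x0,x1,y0,y1,z0,z1): return ok&(C[...,0]>x0)&(C[...,0]<x1)&(C[...,1]>y0)&(C[...,1]<y1)&(C[...,2]>z0)&(C[...,2]<z1)
    m=sel(545,580,-320,-240,60,195); P=C[m]; print(n,'handle',len(P),pca(P[:,:2]))
    m=sel(545,580,-320,-240,146,178); P=C[m]; print(n,'tab',len(P),pca(P[:,:2]),P.min(0).round(1),P.max(0).round(1))
    m=sel(500,610,-345,-225,28,48); P=C[m]; print(n,'rackbox',len(P),cv2.minAreaRect(P[:,:2].astype(np.float32)))
    m=sel(460,680,-380,-170,8,20)&(hsv[...,1]<60)&(hsv[...,2]>150); P=C[m]; print(n,'tray',len(P),cv2.minAreaRect(P[:,:2].astype(np.float32)))
    m=sel(480,720,170,300,9,22)&(hsv[...,2]>140); P=C[m]; print(n,'base',len(P),cv2.minAreaRect(P[:,:2].astype(np.float32)))
    m=sel(510,616,205,260,222,280); P=C[m]; print(n,'hook',len(P),pca(P[:,:2]))
    for b in range(510,620,8):
        Q=P[(P[:,0]>=b)&(P[:,0]<b+8)]
        if len(Q): print('  ',b,len(Q),Q.mean(0).round(1),Q[:,2].max().round(1))
    m=sel(600,680,205,260,50,130); P=C[m]; print(n,'col',P.min(0).round(1),P.max(0).round(1))
    m=sel(600,680,205,260,190,220); P=C[m]; print(n,'rod',P.min(0).round(1),P.max(0).round(1))
E
```

```text
scene handle 229 (array([ 562.4, -278.4]), np.float64(86.9))
scene tab 66 (array([ 564.1, -277.9]), np.float64(92.5)) [ 555.7 -290.1  146.3] [ 567.  -266.2  177.8]
scene rackbox 222 ((560.4841918945312, -279.1358947753906), (85.5171127319336, 69.30876159667969), 85.70730590820312)
scene tray 357 ((569.8275146484375, -266.4120178222656), (153.1755828857422, 149.82415771484375), 3.1552774906158447)
scene base 856 ((600.2650146484375, 240.81227111816406), (189.3048095703125, 99.4606704711914), 1.9646693468093872)
scene hook 98 (array([561.8, 239.5]), np.float64(0.6))
   518 3 [524.8 238.  264.5] 267.0
   526 21 [530.2 239.2 254.4] 264.5
   534 9 [537.4 239.5 243.1] 249.5
   542 9 [545.6 239.5 239.9] 243.9
   550 9 [553.4 239.8 236.9] 239.9
   558 6 [563.  238.8 238.6] 240.2
   566 5 [570.2 239.7 242.2] 245.4
   574 7 [578.4 239.  243.9] 247.9
   582 7 [586.5 240.  246. ] 249.4
   590 8 [593.7 240.  244.3] 246.1
   598 7 [602.  240.6 246.1] 248.2
   606 7 [610.5 239.4 245.8] 247.0
scene col [628.4 217.1  50. ] [665.4 259.3 129.7]
scene rod [637.4 234.1 191.4] [649.2 248.2 219.4]
side han
[... 410 characters left out ...]
8388671875, 238.66299438476562), (189.2764129638672, 102.97175598144531), 0.8051257133483887)
side hook 71 (array([563. , 237.6]), np.float64(1.6))
   518 8 [522.6 235.8 258.1] 262.6
   526 9 [530.  236.8 247.4] 258.1
   534 5 [538.  238.7 239.9] 243.7
   542 5 [545.2 236.7 236.3] 240.7
   550 6 [554.1 236.5 234.2] 237.2
   558 6 [562.6 238.  237.6] 242.5
   566 5 [570.6 236.8 241. ] 243.7
   574 4 [577.5 238.7 242. ] 244.6
   582 8 [586.8 238.7 242.4] 246.9
   590 5 [594.7 237.9 243.1] 245.3
   598 4 [602.  237.7 243.6] 245.1
   606 4 [609.2 239.3 242.1] 243.8
   614 2 [614.6 239.7 241.3] 243.7
side col [612.5 213.8  50.3] [658.  246.2 129.7]
side rod [630.3 229.7 191. ] [641.6 242.3 219.4]
```

Request:
send_rows(
  dp=[
    [10,-25,8],
    [26,-66,16],
    [44,-111,24],
    [62,-156,32],
    [80,-201,40],
  ],
  rot=[
    [0,0,0.05],
    [0,0,0.12],
    [0,0,0.2],
    [0,0,0.27],
    [0,0,0.326],
  ],
  jaw=70,
)

```text
time: 0.78
tool_pos: [308.7, 352.3, 285.3]
tcp_rot: [-180.0, 0.0, 86.4]
ft_force: [0.6, 0.9, -0.0]
finger_gap: 70.2
```

Request:
send_rows(
  dp=[
    [18,-46,0],
    [36,-92,0],
    [54,-138,0],
    [72,-184,0],
    [90,-230,0],
  ],
  rot=[
    [0,0,0],
    [0,0,0],
    [0,0,0],
    [0,0,0],
    [0,0,0],
  ],
)

```text
time: 1.4
tool_pos: [398.8, 122.2, 285.2]
tcp_rot: [180.0, -0.0, 86.3]
ft_force: [-0.3, -0.3, -1.2]
finger_gap: 70.2
```

Request:
send_rows(
  dp=[
    [18,-46,0],
    [36,-92,0],
    [54,-138,0],
    [72,-184,0],
    [90,-230,0],
  ],
  rot=[
    [0,0,0],
    [0,0,0],
    [0,0,0],
    [0,0,0],
    [0,0,0],
  ],
)

```text
time: 2.02
tool_pos: [488.8, -107.8, 285.1]
tcp_rot: [-180.0, -0.0, 86.3]
ft_force: [1.3, -0.7, -0.7]
finger_gap: 70.0
```

Request:
send_rows(
  dp=[
    [18,-46,0],
    [36,-92,0],
    [54,-138,-5],
    [66,-164,-15],
    [70,-173,-20],
  ],
  rot=[
    [0,0,0],
    [0,0,0],
    [0,0,0],
    [0,0,0],
    [0,0,0],
  ],
)

```text
time: 2.65
tool_pos: [558.2, -280.4, 263.6]
tcp_rot: [-179.9, -0.1, 86.2]
ft_force: [0.3, -0.3, 0.2]
finger_gap: 69.8
```

```bash
python3 - <<'E'
from h import *
s=r.sense(); print(s['time'],s['tool_pos'],s['tcp_rot'],s['joint_pos'],s['qd'],s['ft_force'])
snap('wrist','w1')
E
```

```text
2.65 [ 558.20889691 -280.44458067  263.63483932] [-1.79882091e+02 -5.60592594e-02  8.61964442e+01] [-3.13734604e+01  1.10115299e+01  7.94411682e+01 -4.87825121e-03
  8.96777675e+01 -1.17569929e+02] [-2.64274547  8.28048332 -6.09902578  0.49166143 -2.29350448 -3.57443815] [ 0.32810407 -0.25622874  0.2478926 ]
```

View pics/w1.png

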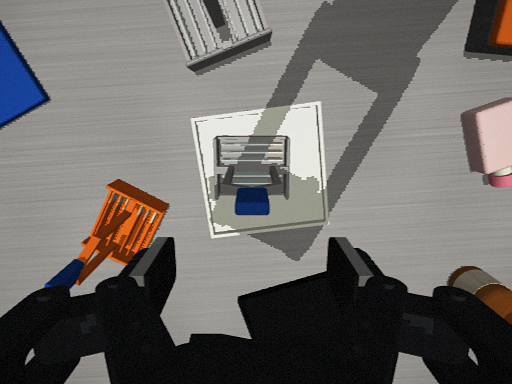

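The wrist view shows the blue tab at (252,201) between the open fingers. It is nearly centred and square to the jaw.

```bash
cat >> h.py <<'E'
from scipy.spatial.transform import Rotation as Ro
def toolT(s):
    T=np.eye(4);T[:3,:3]=Ro.from_euler('xyz',s['tcp_rot'],degrees=True).as_matrix();T[:3,3]=s['tool_pos'];return T
E
python3 - <<'E'
from h import *
z=dict(np.load('pics/w1.npz')); s=r.sense()
C=cloud(z,toolT(s)@z['T_tool_cam']); hsv=cv2.cvtColor(z['pixels'],cv2.COLOR_RGB2HSV)
m=(hsv[...,0]>100)&(hsv[...,0]<130)&(hsv[...,1]>120)&(z['depth']>0)&(C[...,2]>120)&(C[...,2]<200); m[:, :200]=0; m[:,300:]=0
P=C[m]; print(len(P),P.min(0),P.max(0))
Q=P[P[:,2]>P[:,2].max()-8]; print('top',Q.min(0).round(1),Q.max(0).round(1),cv2.minAreaRect(Q[:,:2].astype(np.float32)))
m=(C[...,2]>32)&(C[...,2]<46)&(abs(C[...,0]-560)<55)&(abs(C[...,1]+279)<60);print('box',cv2.minAreaRect(C[m][:,:2].astype(np.float32)))
print(s['tool_pos'])
E
```

```text
860 [ 553.66172099 -290.9466717   133.13253692] [ 564.23650275 -266.57956531  184.11057573]
top [ 553.7 -290.9  176.1] [ 564.2 -267.8  184.1] ((558.9006958007812, -279.38409423828125), (22.81254005432129, 9.743767738342285), 86.26541137695312)
box ((559.658935546875, -279.7791748046875), (85.0406265258789, 70.18177795410156), 86.35417175292969)
[ 558.14876005 -280.37351216  263.11813926]
```

Request:
send_rows(
  dp=[
    [0.5,0,-15],
    [0.5,0,-40],
    [0.5,0,-70],
    [0.5,0,-90],
    [0.5,0,-98],
  ],
  rot=[
    [0,0,0],
    [0,0,0],
    [0,0,0],
    [0,0,0],
    [0,0,0],
  ],
)

```text
time: 3.32
tool_pos: [558.3, -278.0, 165.7]
tcp_rot: [-179.9, -0.1, 86.3]
ft_force: [0.0, 0.6, 0.2]
finger_gap: 69.7
```

Request:
send_rows(
  dp=[
    [0,0,-4],
    [0,0,-6],
    [0,0,-6],
  ],
  rot=[
    [0,0,0],
    [0,0,0],
    [0,0,0],
  ],
)

```text
time: 3.7
tool_pos: [559.4, -279.5, 162.1]
tcp_rot: [179.9, 0.0, 86.3]
ft_force: [0.0, -0.2, -0.2]
finger_gap: 69.8
```

Request:
send_rows(
  dp=[
    [0,0,0],
    [0,0,0],
    [0,0,0],
    [0,0,0],
    [0,0,0],
  ],
  rot=[
    [0,0,0],
    [0,0,0],
    [0,0,0],
    [0,0,0],
    [0,0,0],
  ],
  jaw=18,
  force=60,
)

```text
time: 4.32
tool_pos: [559.2, -279.6, 161.7]
tcp_rot: [180.0, 0.0, 86.3]
ft_force: [0.3, -2.3, 2.2]
finger_gap: 23.4
```

```bash
python3 - <<'E'
from h import *
s=r.sense(); print(s['time'],s['tool_pos'],s['tcp_rot'],s['ft_force'],s['finger_gap'])
snap('wrist','w2')
E
```

```text
4.325 [ 559.18653856 -279.59166628  161.67146239] [1.79966263e+02 3.53899464e-02 8.62767148e+01] [ 0.25504558 -2.30035928  2.16852109] 23.37895303387809
```

View pics/w2.png

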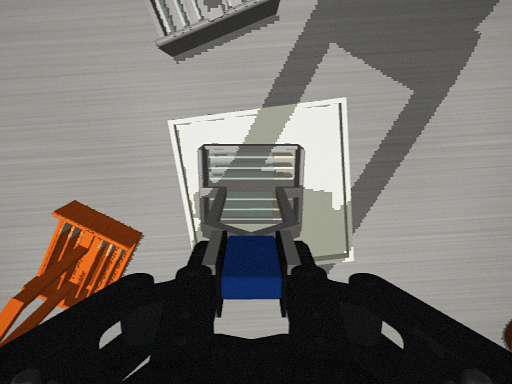

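The tab at (252,265) is held between both pads, with the gap at 23.4 mm. I'll lift now.

Request:
send_rows(
  dp=[
    [0,0,4],
    [0,0,14],
    [0,0,30],
    [0,0,50],
    [0,0,72],
  ],
  rot=[
    [0,0,0],
    [0,0,0],
    [0,0,0],
    [0,0,0],
    [0,0,0],
  ],
)

```text
time: 5.0
tool_pos: [559.2, -279.3, 235.3]
tcp_rot: [179.9, 0.0, 86.3]
ft_force: [-0.5, -0.3, -7.1]
finger_gap: 23.1
```

Request:
send_rows(
  dp=[
    [0,0,22],
    [0,0,42],
    [0,0,56],
    [0,0,64],
    [0,0,68],
  ],
  rot=[
    [0,0,0],
    [0,0,0],
    [0,0,0],
    [0,0,0],
    [0,0,0],
  ],
)

```text
time: 5.62
tool_pos: [559.0, -279.2, 301.4]
tcp_rot: [-180.0, -0.0, 86.3]
ft_force: [-0.4, -0.4, -7.4]
finger_gap: 23.1
```

Request:
send_rows(
  dp=[
    [0,0,0],
    [0,0,0],
    [0,0,0],
  ],
  rot=[
    [0,0,0],
    [0,0,0],
    [0,0,0],
  ],
)

```text
time: 6.0
tool_pos: [558.8, -279.1, 300.6]
tcp_rot: [-179.9, -0.0, 86.3]
ft_force: [0.7, -0.8, -7.2]
finger_gap: 23.0
```

```bash
python3 - <<'E'
from h import *
for i in range(4):
    s=r.sense(); print(s['time'],s['tool_pos'],s['tcp_rot'],s['ft_force'],s['finger_gap'])
    if i<1: snap('wrist','w3'); snap('side','s3')
E
```

```text
6.0 [ 558.81024627 -279.08357851  300.5515042 ] [-1.79940438e+02 -3.09538921e-02  8.62874356e+01] [ 0.65523273 -0.7822589  -7.20200979] 22.983570137728535
6.1 [ 558.90040868 -279.14905854  300.84427878] [-1.79964038e+02 -1.70875778e-02  8.62860911e+01] [ 0.195221   -0.71678491 -6.69340897] 22.839294209187507
6.1 [ 558.90040868 -279.14905854  300.84427878] [-1.79964038e+02 -1.70875778e-02  8.62860911e+01] [ 0.195221   -0.71678491 -6.69340897] 22.839294209187507
6.1 [ 558.90040868 -279.14905854  300.84427878] [-1.79964038e+02 -1.70875778e-02  8.62860911e+01] [ 0.195221   -0.71678491 -6.69340897] 22.839294209187507
```

View pics/s3.png

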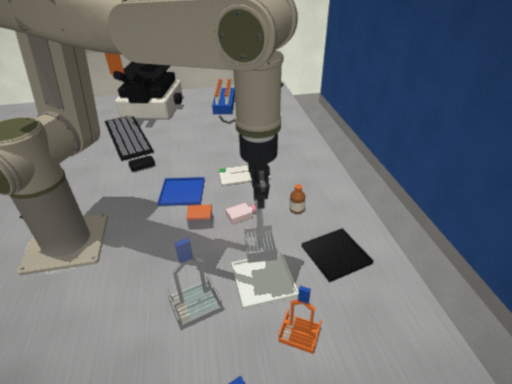

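Request:
send_rows(
  dp=[
    [-2,8,0],
    [-4,25,0],
    [-8,50,0],
    [-14,85,0],
    [-21,125,0],
  ],
  rot=[
    [0,0,0],
    [0,0,0.01],
    [0,0,0.02],
    [0,0,0.04],
    [0,0,0.06],
  ],
)

```text
time: 6.72
tool_pos: [537.5, -152.3, 301.4]
tcp_rot: [180.0, -0.0, 89.8]
ft_force: [0.2, 1.5, -6.0]
finger_gap: 23.1
```

Request:
send_rows(
  dp=[
    [-8,42,0],
    [-17,85,0],
    [-25,128,0],
    [-33,170,0],
    [-41,212,0],
  ],
  rot=[
    [0,0,0.02],
    [0,0,0.025],
    [0,0,0.025],
    [0,0,0.025],
    [0,0,0.025],
  ],
)

```text
time: 7.35
tool_pos: [496.0, 60.1, 301.6]
tcp_rot: [179.9, -0.0, 91.2]
ft_force: [0.8, -0.4, -7.1]
finger_gap: 23.2
```

Request:
send_rows(
  dp=[
    [-8,42,0],
    [-15,82,0],
    [-20,118,0],
    [-24,146,0],
    [-26,165,0],
  ],
  rot=[
    [0,0,0],
    [0,0,0],
    [0,0,0],
    [0,0,0],
    [0,0,0],
  ],
)

```text
time: 7.98
tool_pos: [469.9, 224.7, 301.5]
tcp_rot: [180.0, -0.0, 91.3]
ft_force: [0.8, -1.1, -6.6]
finger_gap: 23.0
```

Request:
send_rows(
  dp=[
    [-1,9,0],
    [-1,14,0],
    [-1,15.7,0],
    [-1,15.7,0],
    [-1,15.7,0],
  ],
  rot=[
    [0,0,0],
    [0,0,0],
    [0,0,0],
    [0,0,0],
    [0,0,0],
  ],
)

```text
time: 8.6
tool_pos: [470.2, 237.9, 301.3]
tcp_rot: [180.0, 0.0, 91.1]
ft_force: [-0.0, -0.0, -8.2]
finger_gap: 23.0
```

```bash
python3 - <<'E'
from h import *
s=r.sense(); print(s['time'],s['tool_pos'],s['tcp_rot'],s['ft_force'],s['finger_gap'])
snap('scene','c4'); snap('side','s4'); snap('wrist','w4')
a=cv2.imread('pics/c4.png')[120:270,320:440];b=cv2.imread('pics/s4.png')[60:200,180:310]
cv2.imwrite('pics/cs4.png',np.hstack([cv2.resize(a,(400,500)),cv2.resize(b,(400,500))]))
E
```

```text
8.6 [470.23022115 237.94966576 301.27570212] [1.79999264e+02 1.02056130e-02 9.11100044e+01] [-0.0366234  -0.02615076 -8.1830633 ] 23.0447958776985
```

View pics/cs4.png

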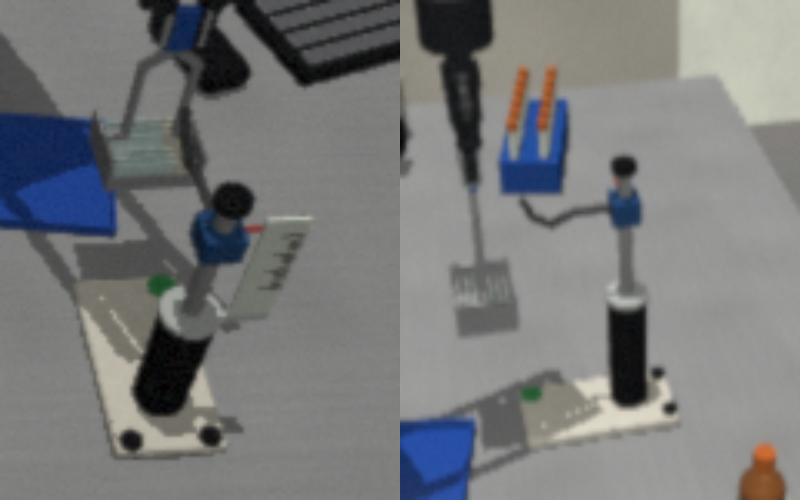

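View pics/w4.png

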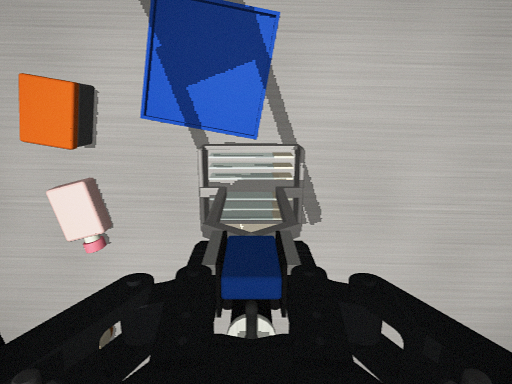

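The rack hangs short of the hook tip. In the wrist view, the dark wire at (251,322) lines up under the tab centre at (252,265). I'll check that in numbers.

```bash
python3 - <<'E'
from h import *
z=dict(np.load('pics/w4.npz'))
s=dict(tcp_rot=[180,0.01,91.11],tool_pos=[470.23,237.95,301.28])
C=cloud(z,toolT(s)@z['T_tool_cam'])
for v in range(300,345,6):
    print(v,[(u,*C[v,u].round(0).astype(int)) for u in range(236,268,3) if 200<C[v,u,2]<275 ])
m=(C[...,2]>225)&(C[...,2]<285)&(C[...,0]>518)&(C[...,0]<620)&(abs(C[...,1]-238)<15)
P=C[m];print(len(P),P.min(0),P.max(0),P.mean(0))
hs=cv2.cvtColor(z['pixels'],cv2.COLOR_RGB2HSV)
m=(hs[...,0]>100)&(hs[...,0]<130)&(hs[...,1]>120)&(C[...,2]>270);m[:220]=0
P=C[m];print('tab',len(P),np.percentile(P,[2,98],axis=0))
E
```

```text
300 [(251, np.int64(528), np.int64(240), np.int64(243))]
306 [(245, np.int64(522), np.int64(236), np.int64(258)), (248, np.int64(521), np.int64(238), np.int64(260)), (251, np.int64(521), np.int64(240), np.int64(260)), (254, np.int64(520), np.int64(241), np.int64(261))]
312 [(245, np.int64(524), np.int64(236), np.int64(261)), (248, np.int64(523), np.int64(238), np.int64(263)), (251, np.int64(523), np.int64(240), np.int64(262)), (254, np.int64(524), np.int64(241), np.int64(261))]
318 [(245, np.int64(547), np.int64(236), np.int64(236)), (248, np.int64(544), np.int64(238), np.int64(240)), (251, np.int64(544), np.int64(240), np.int64(241)), (254, np.int64(545), np.int64(242), np.int64(239))]
324 [(245, np.int64(556), np.int64(236), np.int64(231)), (248, np.int64(552), np.int64(238), np.int64(236)), (251, np.int64(551), np.int64(240), np.int64(237)), (254, np.int64(553), np.int64(242), np.int64(235))]
330 [(245, np.int64(559), np.int64(236), np.int64(234)), (248, np.int64(558), np.int64(238), np.int64(235)), (251, np.int64(557), np.int64(240), np.int64(236)), (254, np.int64(558), np.int64(242), np.int64(235))]
336 [(245, np.int64(562), np.int64(236), np.int64(237)), (248, np.int64(561), np.int64(238), np.int64(237)), (251, np.int64(561), np.int64(240), np.int64(237)), (254, np.int64(561), np.int64(242), np.int64(237))]
342 []
452 [519.59434907 235.75771153 230.82578168] [563.44004309 243.96824433 263.92916446] [542.26251907 239.65224832 244.91130697]
tab 4333 [[450.98349305 195.03193438 284.18263933]
 [474.73466822 285.67373017 380.63286785]]
```

Request:
send_rows(
  dp=[
    [5,0.8,0],
    [15,0.8,0],
    [28,0.8,0],
    [42,0.8,0],
    [55,0.8,0],
  ],
  rot=[
    [0,0,0],
    [0,0,0],
    [0,0,0],
    [0,0,0],
    [0,0,0],
  ],
)

```text
time: 9.38
tool_pos: [526.2, 239.2, 301.1]
tcp_rot: [-180.0, 0.0, 91.1]
ft_force: [-0.8, 0.1, -7.0]
finger_gap: 23.3
```

Request:
send_rows(
  dp=[
    [12,0,0],
    [22,0,0],
    [28,0,0],
    [30,0,0],
    [30,0,0],
  ],
  rot=[
    [0,0,0],
    [0,0,0],
    [0,0,0],
    [0,0,0],
    [0,0,0],
  ],
)

```text
time: 10.0
tool_pos: [554.9, 239.3, 301.3]
tcp_rot: [-180.0, 0.0, 91.2]
ft_force: [0.5, 0.5, -7.7]
finger_gap: 22.4
```

```bash
cat > pic.py <<'E'
import sys
from h import *
t=sys.argv[1]
s=r.sense(); print(s['time'],s['tool_pos'],s['tcp_rot'],s['ft_force'],s['finger_gap'])
snap('scene','c'+t); snap('side','s'+t)
a=cv2.imread(f'pics/c{t}.png')[120:270,320:440];b=cv2.imread(f'pics/s{t}.png')[60:200,180:310]
cv2.imwrite(f'pics/cs{t}.png',np.hstack([cv2.resize(a,(400,500)),cv2.resize(b,(400,500))]))
E
python3 pic.py 5
```

```text
10.0 [554.93477261 239.30240213 301.28602068] [-1.79987900e+02  1.14276072e-03  9.11605097e+01] [ 0.4844835   0.48449911 -7.66062146] 22.407513750283215
```

View pics/cs5.png

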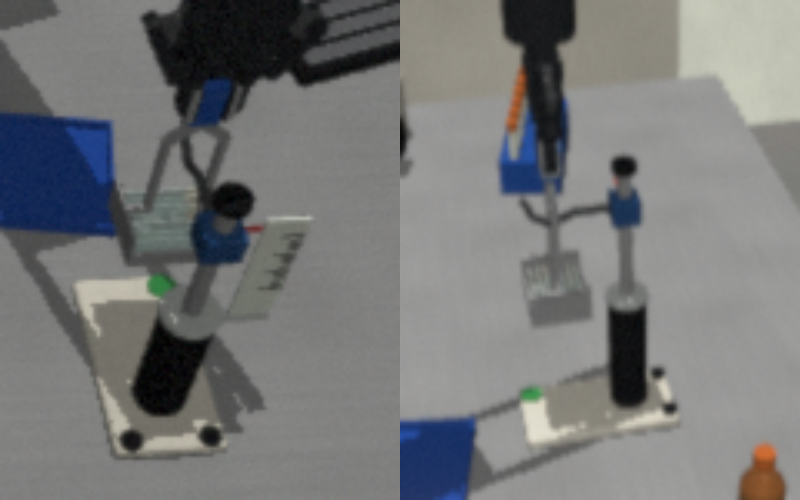

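The hook passes through the handle opening with clearance, so I'll lower it.

Request:
send_rows(
  dp=[
    [0,0,-4],
    [0,0,-12],
    [0,0,-21],
    [0,0,-28],
    [0,0,-32],
  ],
  rot=[
    [0,0,0],
    [0,0,0],
    [0,0,0],
    [0,0,0],
    [0,0,0],
  ],
)

```text
time: 10.72
tool_pos: [554.7, 239.2, 268.3]
tcp_rot: [-179.9, 0.0, 91.2]
ft_force: [-0.2, 0.5, -7.0]
finger_gap: 23.5
```

Request:
send_rows(
  dp=[
    [0,0,-1],
    [0,0,-2],
    [0,0,-3],
    [0,0,-4],
    [0,0,-5],
  ],
  rot=[
    [0,0,0],
    [0,0,0],
    [0,0,0],
    [0,0,0],
    [0,0,0],
  ],
)

```text
time: 11.35
tool_pos: [555.1, 239.3, 264.4]
tcp_rot: [180.0, -0.0, 91.2]
ft_force: [0.6, 1.0, -6.7]
finger_gap: 23.3
```

Request:
send_rows(
  dp=[
    [0,0,-1],
    [0,0,-2],
    [0,0,-3],
    [0,0,-4],
    [0,0,-5],
  ],
  rot=[
    [0,0,0],
    [0,0,0],
    [0,0,0],
    [0,0,0],
    [0,0,0],
  ],
)

```text
time: 11.98
tool_pos: [555.1, 239.3, 259.3]
tcp_rot: [180.0, -0.0, 91.2]
ft_force: [-1.0, 0.2, -5.5]
finger_gap: 23.1
```

```bash
python3 pic.py 6
```

```text
11.975 [555.09875413 239.2997035  259.34958325] [ 1.79986472e+02 -4.36502051e-03  9.11560425e+01] [-1.01917989  0.20499471 -5.47207855] 23.145128468443314
```

View pics/cs6.png

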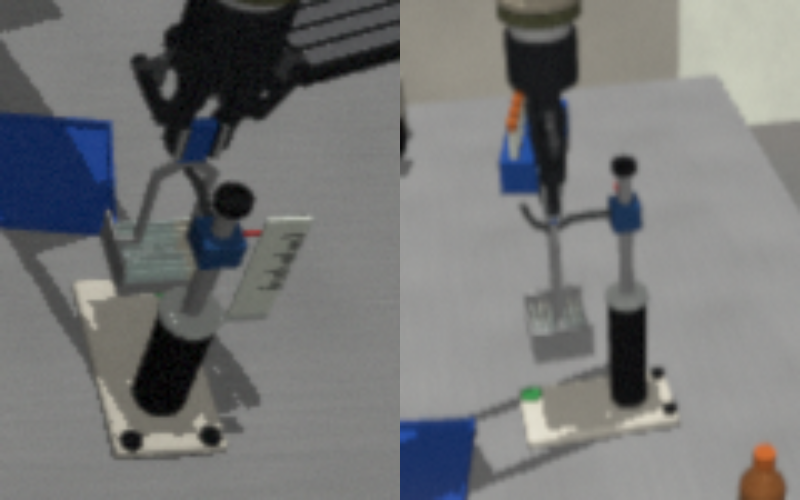

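Contact: force drops to -5.5 N as the hook begins to sink. I'll keep easing it down.

Request:
send_rows(
  dp=[
    [0,0,-1.2],
    [0,0,-2.4],
    [0,0,-3.6],
    [0,0,-4.8],
    [0,0,-6],
  ],
  rot=[
    [0,0,0],
    [0,0,0],
    [0,0,0],
    [0,0,0],
    [0,0,0],
  ],
)

```text
time: 12.7
tool_pos: [555.1, 239.3, 253.3]
tcp_rot: [180.0, -0.0, 91.2]
ft_force: [0.7, 0.7, -4.6]
finger_gap: 23.1
```

Request:
send_rows(
  dp=[
    [0,0,-1.2],
    [0,0,-2.4],
    [0,0,-3.6],
    [0,0,-4.8],
    [0,0,-6],
  ],
  rot=[
    [0,0,0],
    [0,0,0],
    [0,0,0],
    [0,0,0],
    [0,0,0],
  ],
)

```text
time: 13.32
tool_pos: [555.1, 239.3, 247.4]
tcp_rot: [180.0, -0.0, 91.2]
ft_force: [-0.2, 0.2, -3.5]
finger_gap: 23.1
```

Request:
send_rows(
  dp=[
    [0,0,-1.2],
    [0,0,-2.4],
    [0,0,-3.6],
    [0,0,-4.8],
    [0,0,-6],
  ],
  rot=[
    [0,0,0],
    [0,0,0],
    [0,0,0],
    [0,0,0],
    [0,0,0],
  ],
)

```text
time: 13.95
tool_pos: [555.1, 239.3, 241.3]
tcp_rot: [180.0, -0.0, 91.2]
ft_force: [-0.5, 1.0, -2.1]
finger_gap: 23.0
```

```bash
python3 pic.py 7
```

```text
13.95 [555.08149713 239.34231791 241.33185324] [ 1.79989145e+02 -7.78381691e-03  9.11585028e+01] [-0.49991797  1.03714575 -2.11565424] 23.01327078529489
```

View pics/cs7.png

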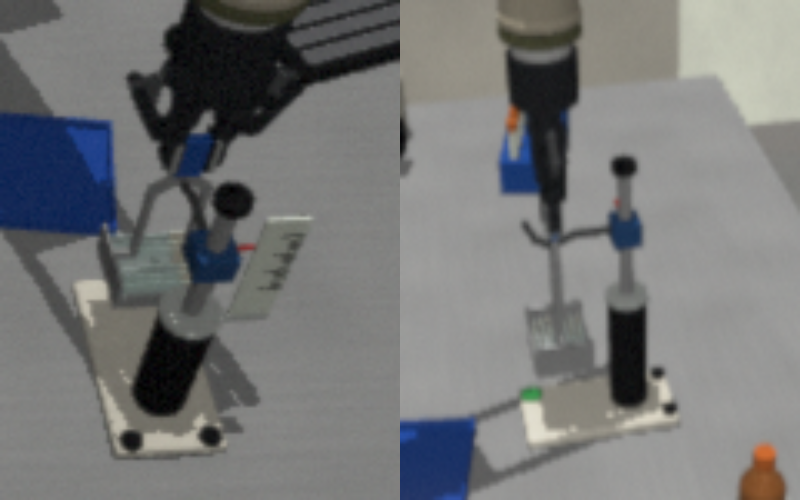

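Request:
send_rows(
  dp=[
    [0,0,-1.2],
    [0,0,-2.4],
    [0,0,-3.6],
    [0,0,-4.8],
    [0,0,-6],
  ],
  rot=[
    [0,0,0],
    [0,0,0],
    [0,0,0],
    [0,0,0],
    [0,0,0],
  ],
)

```text
time: 14.68
tool_pos: [555.1, 239.3, 235.3]
tcp_rot: [180.0, -0.0, 91.2]
ft_force: [-0.4, 1.3, -1.2]
finger_gap: 22.9
```

Request:
send_rows(
  dp=[
    [0,0,-1],
    [0,0,-2],
    [0,0,-3],
    [0,0,-4],
    [0,0,-4],
  ],
  rot=[
    [0,0,0],
    [0,0,0],
    [0,0,0],
    [0,0,0],
    [0,0,0],
  ],
)

```text
time: 15.3
tool_pos: [555.1, 239.3, 231.3]
tcp_rot: [180.0, -0.0, 91.2]
ft_force: [0.7, 1.2, -0.7]
finger_gap: 23.4
```

```bash
cat > avg.py <<'E'
from h import *
F=[];Z=[]
for i in range(10):
    s=r.sense();F.append(s['ft_force']);Z.append(s['tool_pos'][2]); vision.snapshot('side')
print(s['time'],np.mean(F,0).round(2),np.std(F,0).round(2),np.mean(Z).round(2),s['finger_gap'],s['wrist_torque'])
E
python3 avg.py; python3 pic.py 8
```

```text
15.75 [ 0.29  1.57 -0.95] [0.38 0.34 0.19] 231.35 22.880679918751426 [ 0.27807942 -0.0229044   0.00092306]
15.8 [555.05344548 239.29692579 231.32993667] [ 1.79996421e+02 -2.95668227e-03  9.11572233e+01] [ 0.60067562  2.08377917 -1.10197095] 23.202936631458048
```

View pics/cs8.png

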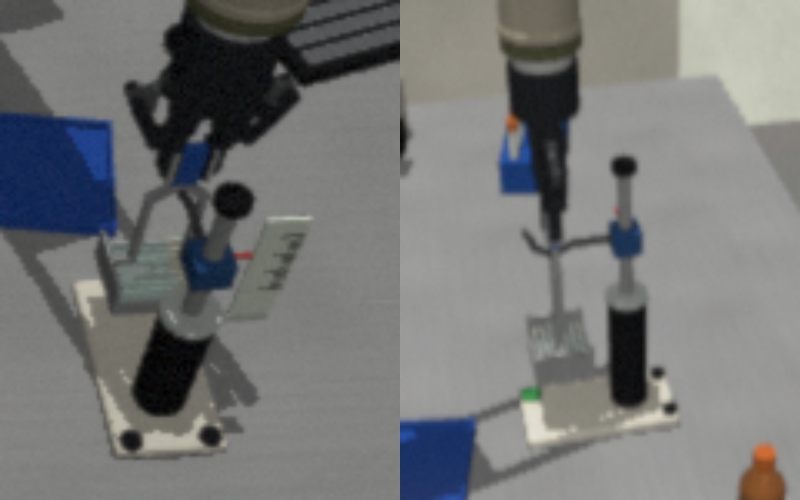

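There is a side force of fy≈+1.6 N, so the peak sits slightly to the -y side of the hook. I'll correct in y.

Request:
send_rows(
  dp=[
    [0,0.3,0],
    [0,0.6,0],
    [0,0.8,0],
    [0,0.8,0],
  ],
  rot=[
    [0,0,0],
    [0,0,0],
    [0,0,0],
    [0,0,0],
  ],
)

```text
time: 16.4
tool_pos: [555.0, 239.7, 231.2]
tcp_rot: [-180.0, 0.0, 91.1]
ft_force: [-0.4, -2.4, -0.3]
finger_gap: 23.0
```

```bash
python3 avg.py
```

```text
16.85 [-0.26 -2.69 -1.  ] [0.46 0.55 0.42] 231.24 22.854182746762852 [-0.556868   -0.0696561   0.00275248]
```

Request:
send_rows(
  dp=[
    [0,-0.2,0],
    [0,-0.4,0],
    [0,-0.5,0],
    [0,-0.5,0],
  ],
  rot=[
    [0,0,0],
    [0,0,0],
    [0,0,0],
    [0,0,0],
  ],
)

```text
time: 17.4
tool_pos: [555.1, 239.7, 231.3]
tcp_rot: [180.0, -0.0, 91.2]
ft_force: [0.2, -1.8, -1.9]
finger_gap: 23.2
```

```bash
python3 avg.py
```

```text
17.85 [ 0.35 -1.05 -1.16] [0.32 0.66 0.57] 231.32 23.19632528655883 [-0.09328271 -0.06030906  0.00375281]
```

Request:
send_rows(
  dp=[
    [0,-0.2,-0.8],
    [0,-0.2,-1.6],
    [0,-0.2,-2.4],
    [0,-0.2,-3.2],
    [0,-0.2,-4],
  ],
  rot=[
    [0,0,0],
    [0,0,0],
    [0,0,0],
    [0,0,0],
    [0,0,0],
  ],
)

```text
time: 18.52
tool_pos: [555.1, 239.5, 227.3]
tcp_rot: [180.0, -0.0, 91.2]
ft_force: [-0.8, 1.8, -0.5]
finger_gap: 23.3
```

```bash
python3 avg.py
```

```text
18.975 [ 0.07  1.8  -0.01] [0.59 0.46 0.32] 227.33 22.799150158369745 [ 0.42765556 -0.02733278  0.00949156]
```

Request:
send_rows(
  dp=[
    [0,0.15,0],
    [0,0.3,0],
    [0,0.3,0],
  ],
  rot=[
    [0,0,0],
    [0,0,0],
    [0,0,0],
  ],
)

```text
time: 19.4
tool_pos: [555.0, 239.6, 227.3]
tcp_rot: [-180.0, 0.0, 91.2]
ft_force: [-1.2, 1.1, -0.8]
finger_gap: 22.9
```

```bash
python3 avg.py
```

```text
19.85 [-0.16  0.88 -0.27] [0.6  0.48 0.31] 227.28 23.00570109840929 [ 0.15380915 -0.05135243 -0.01643552]
```

Request:
send_rows(
  dp=[
    [0,0.1,-0.4],
    [0,0.15,-0.8],
    [0,0.15,-1],
    [0,0.15,-1],
  ],
  rot=[
    [0,0,0],
    [0,0,0],
    [0,0,0],
    [0,0,0],
  ],
)

```text
time: 20.4
tool_pos: [555.1, 239.7, 226.3]
tcp_rot: [-180.0, 0.0, 91.2]
ft_force: [-0.2, -1.1, -0.1]
finger_gap: 23.1
```

```bash
python3 avg.py;python3 avg.py; python3 pic.py 9
```

```text
20.85 [ 0.01 -1.15 -0.04] [0.53 0.27 0.55] 226.28 22.888055897185332 [-0.25299808 -0.04647947  0.00508999]
21.35 [ 0.41 -1.63  0.02] [0.42 0.39 0.58] 226.29 22.77747506038525 [-0.30695773 -0.06235479 -0.02687619]
21.4 [555.02081648 239.76765085 226.25656168] [-1.79995467e+02  5.54068317e-03  9.11544067e+01] [-0.40600532 -1.77006879 -0.20589399] 23.14172657133454
```

View pics/cs9.png

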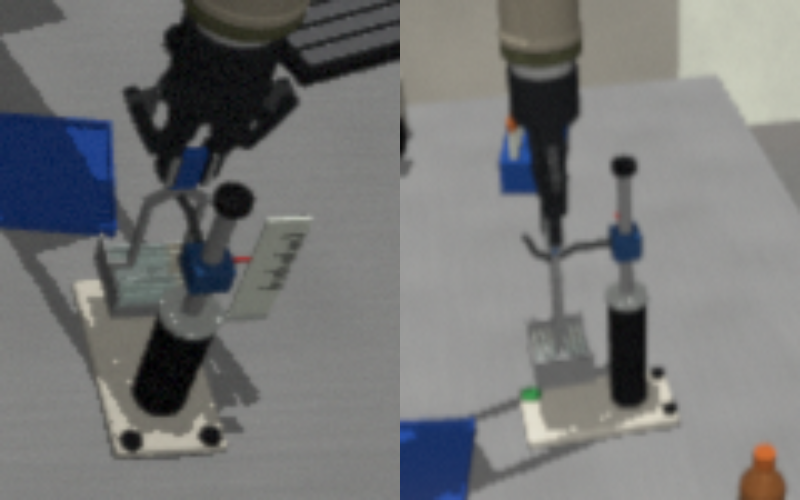

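Request:
send_rows(
  dp=[
    [0,-0.15,0],
    [0,-0.15,0],
    [0,-0.15,0],
  ],
  rot=[
    [0,0,0],
    [0,0,0],
    [0,0,0],
  ],
  force=20,
)

```text
time: 21.88
tool_pos: [555.0, 239.7, 226.3]
tcp_rot: [-180.0, -0.0, 91.2]
ft_force: [-0.3, -1.5, -1.6]
finger_gap: 23.3
```

```bash
python3 avg.py
```

```text
22.325 [ 0.   -1.14 -0.35] [0.37 0.58 0.59] 226.3 23.083170200092795 [-0.2261097  -0.02925322 -0.03589417]
```

Request:
send_rows(
  dp=[
    [0,-0.1,-0.2],
    [0,-0.15,-0.5],
    [0,-0.15,-0.5],
  ],
  rot=[
    [0,0,0],
    [0,0,0],
    [0,0,0],
  ],
)

```text
time: 22.75
tool_pos: [555.0, 239.6, 225.8]
tcp_rot: [180.0, -0.0, 91.2]
ft_force: [-0.8, -0.2, 0.6]
finger_gap: 23.1
```

```bash
python3 avg.py; python3 avg.py
```

```text
23.2 [0.12 0.21 0.17] [0.46 0.45 0.54] 225.82 23.0087784552036 [ 0.0787396  -0.07766924 -0.04966981]
23.7 [-0.12  0.81  0.22] [0.63 0.46 0.58] 225.81 23.02261136916554 [ 0.2363669  -0.08736172  0.00311551]
```

The forces are balanced (fz≈0), so I'll release gradually.

Request:
send_rows(
  dp=[
    [0,0,0],
    [0,0,0],
  ],
  rot=[
    [0,0,0],
    [0,0,0],
  ],
  jaw=23,
)

```text
time: 24.0
tool_pos: [555.0, 239.6, 225.8]
tcp_rot: [180.0, -0.0, 91.2]
ft_force: [0.7, 1.4, 0.8]
finger_gap: 23.1
```

Request:
send_rows(
  dp=[
    [0,0,0],
    [0,0,0],
  ],
  rot=[
    [0,0,0],
    [0,0,0],
  ],
  jaw=23.5,
)

```text
time: 24.25
tool_pos: [555.0, 239.5, 225.8]
tcp_rot: [180.0, -0.0, 91.2]
ft_force: [0.0, 0.7, -0.1]
finger_gap: 23.5
```

Request:
send_rows(
  dp=[
    [0,0,0],
    [0,0,0],
  ],
  rot=[
    [0,0,0],
    [0,0,0],
  ],
  jaw=24,
)

```text
time: 24.5
tool_pos: [554.9, 239.5, 225.7]
tcp_rot: [-180.0, 0.0, 91.2]
ft_force: [-0.7, 0.7, 1.0]
finger_gap: 24.2
```

Request:
send_rows(
  dp=[
    [0,0,0],
    [0,0,0],
  ],
  rot=[
    [0,0,0],
    [0,0,0],
  ],
  jaw=24.5,
)

```text
time: 24.75
tool_pos: [555.0, 239.3, 225.7]
tcp_rot: [-180.0, 0.0, 91.2]
ft_force: [0.4, -0.5, -0.1]
finger_gap: 24.5
```

Request:
send_rows(
  dp=[
    [0,0,0],
    [0,0,0],
  ],
  rot=[
    [0,0,0],
    [0,0,0],
  ],
  jaw=26,
)

```text
time: 25.0
tool_pos: [555.0, 239.5, 225.8]
tcp_rot: [-180.0, 0.0, 91.2]
ft_force: [0.4, 0.0, 1.3]
finger_gap: 26.1
```

```bash
python3 avg.py; python3 pic.py 10
```

```text
25.45 [-0.03 -0.03  0.18] [0.33 0.6  0.69] 225.8 26.022726812986104 [-0.00815077 -0.03199211  0.05683712]
25.5 [555.04003539 239.54460645 225.8056225 ] [ 1.79998496e+02 -1.45428622e-03  9.11585354e+01] [-0.39565539  0.16763993  0.15940289] 25.69259966075225
```

View pics/cs10.png

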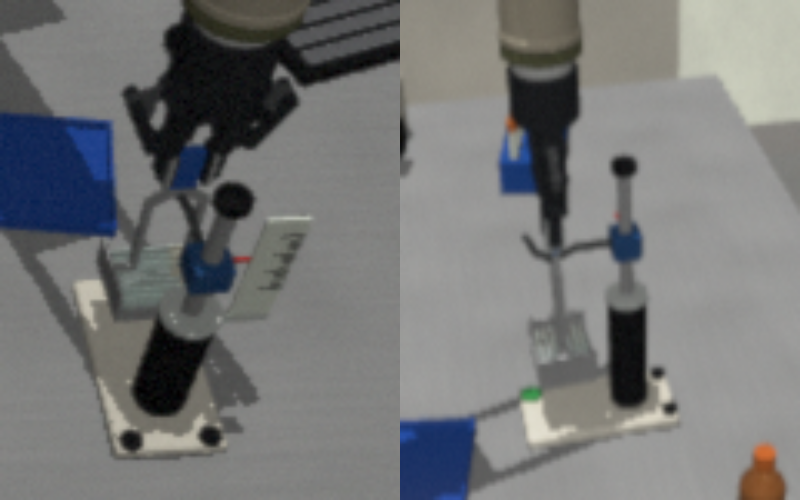

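It hangs free, and the sink hasn't changed. I'll open further, then retreat straight up.

Request:
send_rows(
  dp=[
    [0,0,0],
    [0,0,0],
    [0,0,0],
  ],
  rot=[
    [0,0,0],
    [0,0,0],
    [0,0,0],
  ],
  jaw=32,
)

```text
time: 25.98
tool_pos: [555.0, 239.5, 225.8]
tcp_rot: [-180.0, -0.0, 91.2]
ft_force: [-0.7, -0.1, -0.4]
finger_gap: 32.1
```

Request:
send_rows(
  dp=[
    [0,0,0],
    [0,0,0],
    [0,0,0],
  ],
  rot=[
    [0,0,0],
    [0,0,0],
    [0,0,0],
  ],
  jaw=50,
)

```text
time: 26.35
tool_pos: [555.0, 239.5, 225.8]
tcp_rot: [-180.0, -0.0, 91.2]
ft_force: [-0.1, -0.9, 0.5]
finger_gap: 50.1
```

Request:
send_rows(
  dp=[
    [0,0,3],
    [0,0,9],
    [0,0,18],
    [0,0,30],
    [0,0,44],
  ],
  rot=[
    [0,0,0],
    [0,0,0],
    [0,0,0],
    [0,0,0],
    [0,0,0],
  ],
)

```text
time: 26.98
tool_pos: [555.1, 239.6, 271.0]
tcp_rot: [180.0, -0.0, 91.2]
ft_force: [-0.2, 0.4, 0.1]
finger_gap: 50.1
```

Request:
send_rows(
  dp=[
    [0,0,18],
    [0,0,36],
    [0,0,54],
    [0,0,68],
    [0,0,76],
  ],
  rot=[
    [0,0,0],
    [0,0,0],
    [0,0,0],
    [0,0,0],
    [0,0,0],
  ],
)

```text
time: 27.6
tool_pos: [555.3, 239.6, 347.1]
tcp_rot: [179.9, -0.0, 91.2]
ft_force: [-0.2, -0.0, 0.1]
finger_gap: 50.0
```

```bash
python3 pic.py 11; sleep 0; cat > chk.py <<'E'
from h import *
for n in range(8):
    s=snap('side','k'); C=cloud(s); h=cv2.cvtColor(s['pixels'],cv2.COLOR_RGB2HSV)
    m=(h[...,0]>100)&(h[...,0]<130)&(h[...,1]>120)&(s['depth']>0)
    a=C[m&(C[...,0]>610)&(C[...,0]<665)&(abs(C[...,1]-238)<25)&(C[...,2]>150)&(C[...,2]<280)]
    b=C[m&(abs(C[...,0]-555)<25)&(abs(C[...,1]-238)<30)&(C[...,2]>180)&(C[...,2]<260)]
    print(r.sense()['time'],len(a),a.mean(0).round(1),len(b),b.mean(0).round(1) if len(b) else '')
E
python3 chk.py
```

```text
27.6 [555.29529414 239.63432831 347.0780037 ] [ 1.79937158e+02 -2.24185941e-02  9.11573339e+01] [-0.21722261 -0.03445078  0.05426585] 50.01069613266072
27.75 62 [636.3 227.4 207.7] 26 [553.6 229.2 233.3]
27.8 64 [636.5 227.3 207.7] 26 [553.6 229.4 233.2]
27.85 62 [636.4 227.8 207.9] 26 [553.7 229.8 233. ]
27.9 63 [636.3 227.3 207.5] 26 [553.7 229.8 233. ]
27.95 61 [636.3 227.3 207.9] 26 [553.6 229.4 233.2]
28.0 62 [636.2 227.3 207.8] 26 [553.6 229.6 233.1]
28.05 61 [636.  227.2 208. ] 26 [553.6 229.4 233.2]
28.1 61 [636.4 228.  207.6] 26 [553.7 230.3 232.8]
```

View pics/cs11.png

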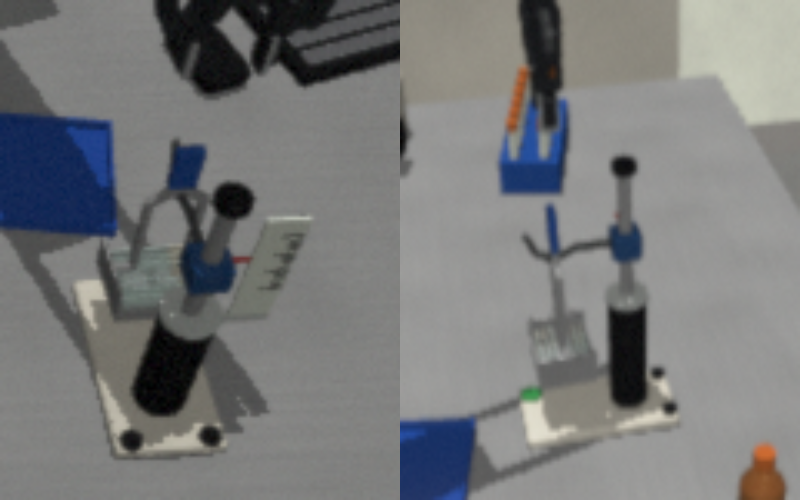

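Request:
send_rows(
  dp=[
    [0,0,10],
    [0,0,15],
    [0,0,15],
    [0,0,15],
    [0,0,15],
  ],
  rot=[
    [0,0,0],
    [0,0,0],
    [0,0,0],
    [0,0,0],
    [0,0,0],
  ],
)

```text
time: 28.72
tool_pos: [554.9, 239.5, 360.5]
tcp_rot: [-180.0, 0.0, 91.2]
ft_force: [-0.4, -0.0, 0.1]
finger_gap: 50.0
```

```bash
python3 chk.py; python3 pic.py 12; python3 - <<'E'
import cv2;cv2.imwrite('pics/full.png',cv2.imread('pics/s12.png'))
E
```

```text
28.775 62 [636.1 227.2 207.8] 26 [553.7 229.8 233. ]
28.825 63 [636.4 227.  208.1] 26 [553.7 229.8 233. ]
28.875 61 [636.  227.3 208. ] 26 [553.6 229.5 233.1]
28.925 61 [636.  227.1 208.1] 26 [553.6 229.5 233.1]
28.975 62 [636.3 227.3 207.8] 26 [553.6 229.4 233.2]
29.025 62 [636.3 227.6 207.6] 26 [553.6 229.1 233.4]
29.075 61 [636.1 227.3 207.8] 26 [553.6 229.1 233.4]
29.125 62 [636.4 227.1 207.4] 26 [553.6 229.5 233.2]
29.125 [555.03083094 239.52569954 360.75365923] [-1.79997963e+02  1.87491946e-03  9.11586496e+01] [ 0.19151766  0.90097181 -0.37873718] 49.98096234297567
```

View pics/full.png

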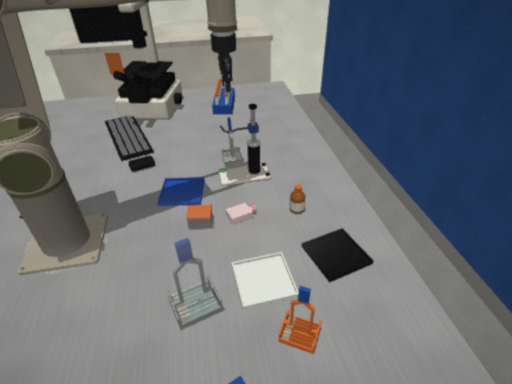

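The rack hangs in the hook at (230,150) with the gripper clear above it. The tip box, flask and bottle haven't moved, and the tray is empty.

```bash
python3 -c "
from bench import job
print(job.hand_in())"
```

```text
the job is handed in; nothing more can be done
None
```

The rack is hanging by its handle peak in the hook's notch and the job is handed in, after about 29 s of robot time. I lifted it by the tab from the white tray, passed the handle over the hook tip, eased it down until the wrist force was about 0 N, and opened the jaws in half-millimetre steps.

**Last checks:**
- **Hanging still:** over the last 1.4 s the hook block and tab heights stayed within the ±0.4 mm camera noise.
- **Sink:** the block is about 38 mm lower than at the start. The lifted weight of about 7 N predicts about 36 mm, so the two agree within camera accuracy.
- **Robot and bystanders:** the gripper is well clear above the rack, and the bottle, flask and tip box show no movement in the side picture.

**One disagreement along the way:** while easing down, the handle pressed sideways on the hook with up to about 2.7 N. I corrected this with shifts of less than 1 mm, bringing it to about 0.8 N or less before letting go.

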